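# Load four bottles into the matching spring clamps of a shaker platform

## Task

Load the shaker platform: put each of the four glass bottles upright into the spring clamp of its own size, smallest bottle in the smallest clamp and so on up to the largest, and press it down until it stands fully home on the clamp's foot plate. Let go of all the bottles, do not knock any over, and leave the small dropper bottle and the timer where they are.

Things in the scene. Friction and masses are not known exactly. Their poses are not given: they have to be found in the camera images.
- bottle_s: the smallest of four laboratory glass bottles, standing upright, with a red screw cap that is fixed on: 44 mm across the body, 94 mm tall; the cap takes the top 15 mm (from 79 mm up) and is 34 mm across. Origin at the centre of the underside, z up. Weighs 0.1 to 0.6 kg.
- bottle_m: the second smallest of four laboratory glass bottles, standing upright, with a red screw cap that is fixed on: 54 mm across the body, 107 mm tall; the cap takes the top 15 mm (from 92 mm up) and is 41 mm across. Origin at the centre of the underside, z up. Weighs 0.1 to 0.6 kg.
- bottle_l: the second largest of four laboratory glass bottles, standing upright, with an orange screw cap that is fixed on: 66 mm across the body, 137 mm tall; the cap takes the top 27 mm (from 110 mm up) and is 51 mm across. Origin at the centre of the underside, z up. Weighs 0.1 to 0.6 kg.
- bottle_xl: the largest of four laboratory glass bottles, standing upright, with an orange screw cap that is fixed on: 80 mm across the body, 165 mm tall; the cap takes the top 27 mm (from 138 mm up) and is 51 mm across. Origin at the centre of the underside, z up. Weighs 0.1 to 0.6 kg.
- clamp_s: the smallest of four spring clamps on the aluminium shaker platform (its top is 22 mm above the worktop), for the 44 mm bottle: 3 mm thick foot plate 59 mm across with four spring leaves, 57 mm high, waist 39 mm across at 31 mm height, flared to 65 mm at the tips; they yield outwards: a bottle up to 6 mm off centre is guided in, and needs a push of up to about 8 N. Origin: centre of the plate's underside, z up; a bottle fully home stands 3 mm above it.
- clamp_m: the second smallest of four spring clamps on the aluminium shaker platform (its top is 22 mm above the worktop), for the 54 mm bottle: 3 mm thick foot plate 69 mm across with four spring leaves, 57 mm high, waist 49 mm across at 31 mm height, flared to 75 mm at the tips; they yield outwards: a bottle up to 6 mm off centre is guided in, and needs a push of up to about 8 N. Origin: centre of the plate's underside, z up; a bottle fully home stands 3 mm above it.
- clamp_l: the second largest of four spring clamps on the aluminium shaker platform (its top is 22 mm above the worktop), for the 66 mm bottle: 3 mm thick foot plate 81 mm across with four spring leaves, 57 mm high, waist 61 mm across at 31 mm height, flared to 87 mm at the tips; they yield outwards: a bottle up to 6 mm off centre is guided in, and needs a push of up to about 8 N. Origin: centre of the plate's underside, z up; a bottle fully home stands 3 mm above it.
- clamp_xl: the largest of four spring clamps on the aluminium shaker platform (its top is 22 mm above the worktop), for the 80 mm bottle: 3 mm thick foot plate 95 mm across with four spring leaves, 57 mm high, waist 75 mm across at 31 mm height, flared to 101 mm at the tips; they yield outwards: a bottle up to 6 mm off centre is guided in, and needs a push of up to about 8 N. Origin: centre of the plate's underside, z up; a bottle fully home stands 3 mm above it.
- dropper: small amber dropper bottle, 27 mm across, 78 mm tall, standing behind the row of bottles; a bystander. Origin at the centre of the underside.
- timer: flat white bench timer, 63 x 99 x 20 mm, lying between the bottles and the platform; a bystander. Origin at the centre of the underside.
Things that resemble listed ones, but are neither listed nor needed, are in the scene too. What is shaped like the bottle_s but pink is not meant.

How it is judged (in metres and radians):
At the end, for the whole second after the job is handed in: Each bottle stands upright (within 4.5 degrees) in the clamp of its own size, its axis within 8 mm of the clamp's and its underside within 4 mm of the foot plate's top (origin 3 mm above the clamp's origin, less than 7 mm), at rest and released (horizontal distance between bottle_s and clamp_s below 0.008 m and z of bottle_s in the frame of clamp_s between -0.001 and 0.007 m and angle between each of bottle_s, bottle_m, bottle_l, bottle_xl's own z axis and vertical below 0.08 rad and linear speed of each of bottle_s, bottle_m, bottle_l, bottle_xl below 0.02 m/s and horizontal distance between bottle_m and clamp_m below 0.008 m and z of bottle_m in the frame of clamp_m between -0.001 and 0.007 m and horizontal distance between bottle_l and clamp_l below 0.008 m and z of bottle_l in the frame of clamp_l between -0.001 and 0.007 m and horizontal distance between bottle_xl and clamp_xl below 0.008 m and z of bottle_xl in the frame of clamp_xl between -0.001 and 0.007 m); the robot touches nothing.
It fails at once if a bottle is tipped over (angle between any of bottle_s, bottle_m, bottle_l, bottle_xl's own z axis and vertical above 0.6 rad).
It fails at once if the dropper bottle or the timer is pushed more than 2 cm from its place or the dropper bottle is knocked over (distance of any of dropper, timer from where it was at the start of the episode above 0.02 m or angle between dropper's own z axis and vertical above 0.6 rad).
It also fails if it takes over 128 s, if anything falls off the work surface, if the arm or the gripper's body presses on something with over 40 N, if the wrist force passes 120 N, or if a joint passes its speed limit or range.

## Robot

A 6-joint arm with a two-finger parallel gripper is mounted at the origin on a cart in front of the work surface, level with it; the furniture and walls round the work are solid. World frame = base frame: x ahead of the robot, y to its left, z up, the work surface at z = 0. Lengths are in mm, angles in degrees, forces in N, time in s.
With the tool pointing down it reaches from about 350 to 850 mm from the base axis. Payload 8.1 kg.
Tool frame: the origin (TCP) lies at the very end of the fingers, on their centre line; the grasp point (between the pads) lies 19 mm behind it; z points along the fingers, y is the line along which they close (so a half turn about z gives the same grasp; the last joint's range is limited). The gripper opens to 85 mm and grips with 20 to 120 N. Pads are 22 mm wide; open, the fingers measure 114 mm over their backs; the gripper's body (76 mm by 85 mm) begins 54 mm behind the grasp point. The pads swing forward as they close: fully open they stand 13 mm farther back than shut.
Start: joints at [65.065, 7.471, 85.268, -0, 87.261, -4.893], TCP at [205.605, 563.677, 231.292] pointing down, gripper open.
Joint ranges: [-169.43, 169.43], [-51.17, 129.36], [1.28, 143.12], [-76.62, 256.62], [0, 156.53], [-152.29, 152.29]. Speed limits (degrees/s): [136.94, 136.94, 159.86, 180, 180, 180].

## Interface

Orientations are given as [roll, pitch, yaw] about the fixed x, y, z axes, in that order (R = Rz(yaw) Ry(pitch) Rx(roll)).
In Python, from bench import * gives the robot as it stands.
- The arm moves only by the tool play_rows, never from a script. Its argument "increments" is a list of rows, each a list of 3 entries, a list of its own where there are three numbers: the gripper's target within -1 to 1 (fully open at 1, half-way at 0, shut at -1), then the shift along the tool's x, y, z in mm, then the turn about the tool's z in rad. A call has 1 to 12 rows; each row shifts and turns the commanded pose from where the row before left it, along the tool's axes as they then stand; what a row does not reach is not made up. A row lasts 1/12 s, in which the tool goes at most 41.7 mm and 7.16 degrees, less where a joint would pass 70% of its speed; a pose out of reach is approached as far as the arm can. A call is refused whole if a number of a shift passes 41.7 or a number of a turn 0.125, either way. A call with a gripper value outside its range is refused whole. The fingers move at their own pace and stop on an object; "force" is the grip in N (left out, the last holds). Time passes only in rows, so rows that do not move let the fingers close. It gives the time, the measured TCP pose, the force, the opening and the grip force at its end, in the units of the state.
- sense(): the state, without advancing time (a new reading comes with each control period).
- snapshot(name): name is "scene" or "top" or "wrist"; returns a dict with "color" (480x640x3 uint8, red, green, blue), "intrinsics" (3x3 intrinsics, pixels), "k1" (the pictures are not rectified: a ray, as slopes to the right and down, at radius r is drawn at 1 + k1 r^2 times it, then the intrinsics apply), "world_from_camera" (4x4, takes a point from camera to world coordinates). Camera axes: x right, y down, z forward; pixel columns grow to the right and rows downward; lengths in mm; the calibration is good to about 2 mm. A picture is of the moment at which its call begins. There is no depth.
- hand_in(): hands the job in; it is judged then, once.
Trained networks look in a picture, given as the dict that the camera call returned (one of the last four; its "shot" number tells which), for a name from the list of things; names that differ only in an ending like _2 or _b are one class to them, and where a whole thing is asked for, a point or a joint stands for the part that bears it (a point fixed in the world has none). Each returns a list of dicts, best first, with "p" (0 to 1); they miss things now and then, are a little off and sometimes report something else, mostly with a low value. They report only what shows in the picture. A call takes as long as a camera call. They do not tell look-alikes from the thing itself.
- find_in(query, picture): "xyz" ([x, y, z] in mm, in the coordinates of the camera as it stood for that picture, good to about 4 mm: the middle of the surface that is visible of it).
- regions_of(query, picture): "mask" (480x640 bool, what is visible of it).
- pinpoint(query, picture): "xyz" ([x, y, z] in mm, in the coordinates of the camera as it stood for that picture, good to about 4 mm: a listed point, or the origin of a listed thing).
The state is a dict: "time": time; "joint_pos": joint angles; "qd": joint speeds; "joint_efforts": joint torques, N m; "tool_pos": TCP position; "tcp_rot": TCP orientation; "ft_force": force on the tool from outside, world axes, zero at the start; "wrist_torque": the same for the moment, N m; "finger_gap": finger opening in mm; "grip_force": force on a finger pad.
Only numpy, scipy, OpenCV 4.12 (cv2) and the standard library are available. Lean on these libraries where they do the work, as an engineer would, in place of code of your own. Each camera call takes 0.05 s, during which the arm holds its last target. There are 200 camera calls.

## Working session

There is one attempt and no reset: what is moved stays moved. The work goes in short steps, Python scripts to look and compute and a tool call to move; the robot and the scene stay as the last step left them, time stands still between calls to the robot, and variables do not carry over. Pictures are saved under pics/ and viewed, at most 14 in all, crops included, and the job is handed in when it is done.

Besides the shell and the picture viewer there is one more tool, called after ">>>" as a command line: name --argument value ..., lists and objects as JSON in quotes. play_rows: Moves the arm, as the interface text tells. Its arguments: {"type":"object","properties":{"increments":{"type":"array","items":{"type":"array"}},"force":{"type":"number"}},"required":["increments"]}

```bash
mkdir -p pics; ls; cat > h.py <<'E'
from bench import *
import numpy as np, cv2
names=["bottle_s","bottle_m","bottle_l","bottle_xl","clamp_s","clamp_m","clamp_l","clamp_xl","dropper","timer"]
def w(p,xyz):
    T=np.array(p["world_from_camera"]);return T[:3,:3]@np.array(xyz)+T[:3,3]
def save(p,n): cv2.imwrite(f"pics/{n}.png",p["color"][:,:,::-1])
def proj(p,X):
    T=np.linalg.inv(np.array(p["world_from_camera"]));c=T[:3,:3]@np.array(X,float)+T[:3,3]
    u=c[:2]/c[2];u=u*(1+p["k1"]*(u@u));K=np.array(p["intrinsics"]);return K[:2,:2]@u+K[:2,2]
E
python3 - <<'E'
from h import *
s=sense();print(s)
for n in ["scene","top"]:
    p=snapshot(n);save(p,n+"0");print(n,np.round(p["world_from_camera"],2).tolist(),p["intrinsics"],p["k1"])
    for q in names:
        print(q,[(np.round(w(p,d["xyz"])).tolist(),round(d["p"],2)) for d in pinpoint(q,p)[:5]])
E
```

```text
pics
{'time': 0.0, 'joint_pos': array([ 6.50651153e+01,  7.51544819e+00,  8.53283284e+01, -1.25667573e-03,
        8.72610471e+01, -4.89027102e+00]), 'qd': array([-0.04890334, -0.03039248,  0.0983022 , -0.07366987, -0.00751064,
        0.02447828]), 'joint_efforts': array([-1.44740614e-03, -5.69427824e+01, -5.00530314e+01, -6.10944480e-04,
        1.56947278e-02,  8.41982637e-05]), 'tool_pos': array([205.38193318, 563.17964807, 230.24999226]), 'tcp_rot': array([-1.79895451e+02, -7.68541571e-03,  1.59955440e+02]), 'ft_force': array([ 0.4614457 , -0.34077967, -0.19353   ]), 'wrist_torque': array([ 0.03800199, -0.05292747,  0.04463347]), 'grip_force': 0.0, 'finger_gap': 85.29901149753678}
scene [[0.53, -0.4, 0.75, -528.98], [-0.85, -0.28, 0.46, -585.85], [0.02, -0.87, -0.49, 734.08], [0.0, 0.0, 0.0, 1.0]] [[510.57825991   0.         325.86220659]
 [  0.         510.57825991 232.92170133]
 [  0.           0.           1.        ]] -0.08219899726031879
bottle_s [([438.0, 136.0, 4.0], 0.82), ([440.0, 37.0, 0.0], 0.55), ([455.0, -80.0, 3.0], 0.43)]
bottle_m [([438.0, 136.0, 4.0], 0.82), ([4
[... 1136 characters left out ...]
7.0, 2.0], 0.52), ([437.0, 262.0, -1.0], 0.23)]
bottle_l [([424.0, 461.0, 5.0], 0.88), ([439.0, 138.0, -3.0], 0.76), ([431.0, 36.0, 0.0], 0.59), ([452.0, 377.0, 2.0], 0.52), ([437.0, 262.0, -1.0], 0.23)]
bottle_xl [([440.0, 263.0, -0.0], 0.87), ([586.0, -255.0, 25.0], 0.53)]
clamp_s [([595.0, -363.0, 17.0], 0.97), ([471.0, -263.0, 21.0], 0.94), ([484.0, -380.0, 25.0], 0.91)]
clamp_m [([595.0, -363.0, 17.0], 0.97), ([471.0, -263.0, 21.0], 0.94), ([484.0, -380.0, 25.0], 0.91)]
clamp_l [([595.0, -363.0, 17.0], 0.97), ([471.0, -263.0, 21.0], 0.94), ([484.0, -380.0, 25.0], 0.91)]
clamp_xl [([585.0, -254.0, 22.0], 0.88), ([595.0, -360.0, 21.0], 0.22)]
dropper [([537.0, 279.0, 0.0], 0.52)]
timer []
```

View pics/scene0.png

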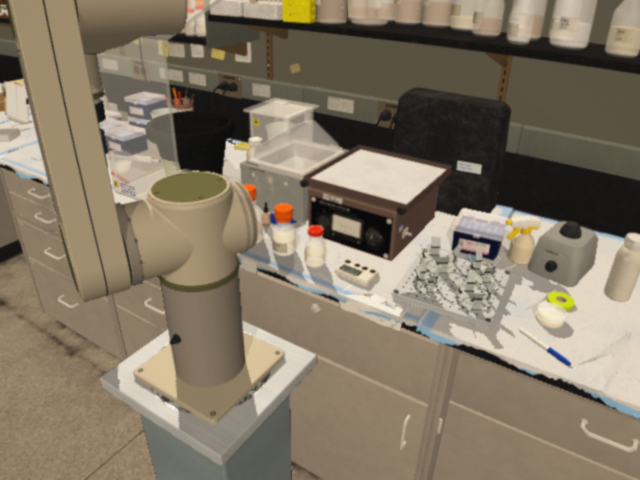

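View pics/top0.png

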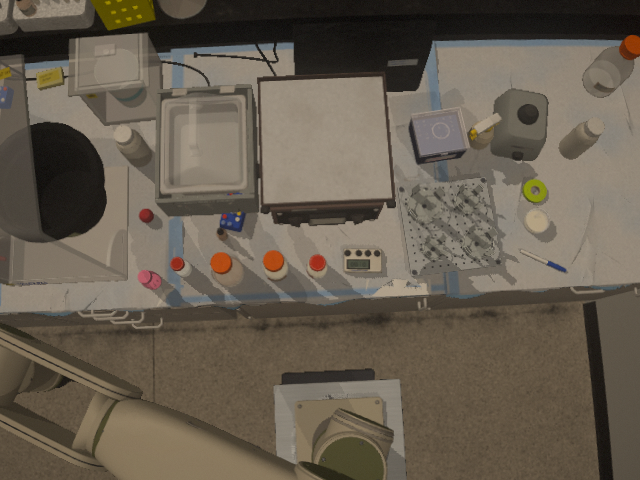

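The scene picture shows the bottles in front of the oven and bath. The top picture has, from left to right:
- the pink decoy at (150,280)
- red s at (180,265)
- orange xl at (222,263)
- orange l at (274,262)
- red m at (317,263)
- the timer at (362,259)
- the platform at (450,225)

The network's positions agree with these. I'll turn the tool to yaw 90 first and rise.

>>> play_rows --increments '[[1,[0,0,-8],0.122],[1,[0,0,-8],0.122],[1,[0,0,-8],0.122],[1,[0,0,-8],0.122],[1,[0,0,-8],0.122],[1,[0,0,-8],0.122],[1,[0,0,-8],0.122],[1,[0,0,-8],0.122],[1,[0,0,-8],0.122],[1,[0,0,-8],0.123],[1,[0,0,0],0]]'

```text
time: 2.02
tool_pos: [205.9, 564.3, 313.4]
tcp_rot: [179.9, -0.2, 89.7]
ft_force: [0.5, 0.9, -0.1]
finger_gap: 85.6
grip_force: 0.0
```

```bash
python3 - <<'E'
from h import *
s=sense();print(s["tool_pos"],s["tcp_rot"],s["joint_pos"].round(1))
p=snapshot("top")
c=p["color"][165:285,380:520];cv2.imwrite("pics/plat.png",cv2.resize(c,None,fx=5,fy=5,interpolation=cv2.INTER_CUBIC)[:,:,::-1])
E
```

```text
[205.9212249  564.33146729 313.43774557] [ 1.79927410e+02 -1.59172949e-01  8.96514688e+01] [65.1  6.3 78.   0.  95.5 65.4]
```

View pics/plat.png

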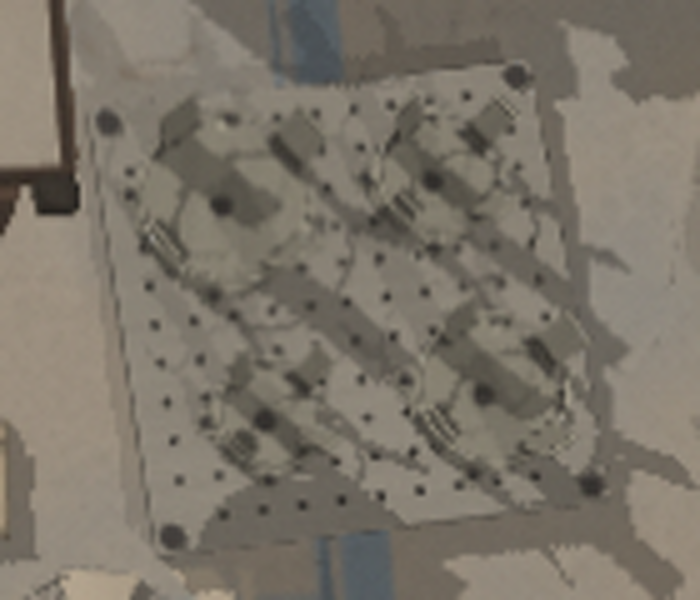

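The crop shows four clamp centre bolts: xl at (222,205), m at (432,180), s at (264,418) and l at (484,395). So s is front-left, l front-right, xl back-left and m back-right.

>>> play_rows --increments '[[1,[-36,16,0],0],[1,[-36,16,0],0],[1,[-36,16,0],0],[1,[-36,16,0],0],[1,[-36,16,0],0],[1,[-36,16,0],0],[1,[-36,16,0],0],[1,[-36,16,0],0],[1,[-36,16,0],0],[1,[-36,16,0],0],[1,[-36,16,0],0],[1,[-36,16,0],0]]'

```text
time: 3.07
tool_pos: [397.7, 129.8, 310.8]
tcp_rot: [180.0, -0.0, 90.3]
ft_force: [1.0, 0.1, 0.1]
finger_gap: 85.1
grip_force: 0.0
```

>>> play_rows --increments '[[1,[-30,10,-10],0],[1,[-30,10,-10],0],[1,[-20,10,-10],0],[1,[-15,0,0],0],[1,[0,0,0],0],[1,[0,0,0],0]]'

```text
time: 3.57
tool_pos: [427.5, 36.2, 340.6]
tcp_rot: [-179.9, -0.0, 90.1]
ft_force: [-0.3, 0.6, 0.3]
finger_gap: 85.5
grip_force: 0.0
```

```bash
cat >> h.py <<'E'
def plane(p,uv,z):
    K=np.array(p["intrinsics"]);d=(np.array(uv)-K[:2,2])/[K[0,0],K[1,1]]
    u=d.copy()
    for _ in range(20): u=d/(1+p["k1"]*(u@u))
    T=np.array(p["world_from_camera"]);r=T[:3,:3]@np.array([*u,1]);return T[:3,3]+r*(z-T[2,3])/r[2]
E
python3 - <<'E'
from h import *
p=snapshot("top");
for n,u,v in [("xl",222,205),("m",432,180),("s",264,418),("l",484,395)]:
    print(n,plane(p,(380+u/5-.4,165+v/5-.4),25).round(1))
s=sense();print(s["tool_pos"],s["tcp_rot"],s["joint_pos"].round(1))
p=snapshot("wrist");save(p,"wr1");print(np.round(p["world_from_camera"],2).tolist(),p["intrinsics"].tolist(),p["k1"])
for q in ["bottle_m","bottle_l","bottle_xl","timer"]:
    print(q,[(np.round(w(p,d["xyz"])).tolist(),round(d["p"],2)) for d in pinpoint(q,p)[:5]])
E
```

```text
xl [ 587.6 -252.4   25. ]
m [ 596.3 -365.1   25. ]
s [ 473.6 -264.4   25. ]
l [ 480.2 -380.8   25. ]
[427.33440917  36.93085149 340.58133073] [-1.79944694e+02 -2.61789530e-02  9.01070533e+01] [ -1.9 -20.5  99.8   0.  100.7  -2. ]
[[1.0, 0.0, 0.0, 428.4], [0.0, -0.96, -0.27, 106.73], [0.0, 0.27, -0.96, 482.65], [0.0, 0.0, 0.0, 1.0]] [[378.77486643879325, 0.0, 318.58309694763784], [0.0, 378.77486643879325, 239.5261843472787], [0.0, 0.0, 1.0]] -0.05745500279310917
bottle_m [([443.0, 141.0, 1.0], 0.88), ([438.0, 36.0, 2.0], 0.72)]
bottle_l [([443.0, 141.0, 1.0], 0.88), ([438.0, 36.0, 2.0], 0.72)]
bottle_xl []
timer [([444.0, 140.0, 0.0], 0.22)]
```

View pics/wr1.png

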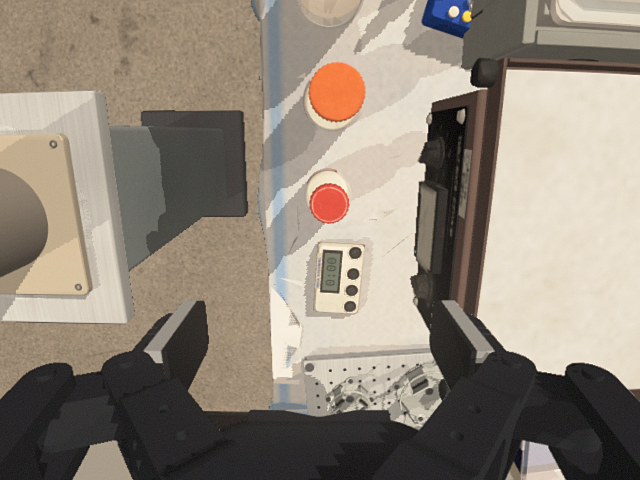

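The wrist view shows m's red cap at (329,203), l's orange cap at (337,92) and the timer at (340,278). I'll fit the cap positions by matching colour-mask centroids to the projected cap outlines, in this view and the top view.

```bash
cat >> h.py <<'E'
CAP=dict(s=(79,94,34),m=(92,107,41),l=(110,137,51),xl=(138,165,51))
def capfit(p,k,xy,base=0,R=25):
    """xy of bottle axis from cap colour blob centroid"""
    z0,z1,D=CAP[k];xy=np.array(xy,float)
    hsv=cv2.cvtColor(p["color"],cv2.COLOR_RGB2HSV);H,S,V=cv2.split(hsv)
    m=(((H<15)|(H>172))&(S>140)&(V>60)).astype(np.uint8)
    def model(xy):
        a=np.linspace(0,2*np.pi,60);pts=[proj(p,[xy[0]+D/2*np.cos(t),xy[1]+D/2*np.sin(t),z+base]) for z in(z0,z1) for t in a]
        M=np.zeros(m.shape,np.uint8);cv2.fillConvexPoly(M,cv2.convexHull(np.array(pts,np.float32)).astype(np.int32)*1,1);
        h=cv2.convexHull(np.array(pts,np.float32));mm=cv2.moments(h);return np.array([mm["m10"],mm["m01"]])/mm["m00"],mm["m00"]
    n,lab,st,cen=cv2.connectedComponentsWithStats(m)
    c,A=model(xy)
    ok=[i for i in range(1,n) if st[i,4]>.4*A]
    if not ok: return None
    i=min(ok,key=lambda i:np.hypot(*(cen[i]-c)));zc=(z0+z1)/2+base
    for _ in range(4):
        c,A=model(xy);xy=xy+(plane(p,cen[i],zc)-plane(p,c,zc))[:2]
    return xy.round(1),round(st[i,4]/A,2),cen[i].round()
E
python3 - <<'E'
from h import *
g=dict(s=(452,377),m=(436,37),l=(440,138),xl=(438,262))
p=snapshot("wrist")
for k in("m","l"): print("wrist",k,capfit(p,k,g[k]))
p=snapshot("top")
for k in g: print("top",k,capfit(p,k,g[k]))
p=snapshot("scene")
for k in g: print("scene",k,capfit(p,k,g[k]))
E
```

```text
wrist m (array([439.5,  36.9]), np.float64(0.8), array([329., 204.]))
wrist l (array([444.3, 140.9]), np.float64(0.88), array([336.,  92.]))
top s (array([453.5, 378.6]), np.float64(0.84), array([177., 264.]))
top m (array([448.3, 150.1]), np.float64(0.86), array([269., 260.]))
top l (array([443.9, 148.5]), np.float64(0.52), array([269., 260.]))
top xl (array([438.9, 260.3]), np.float64(0.88), array([221., 263.]))
scene s (array([543.9, 354.7]), np.float64(3.09), array([247., 192.]))
scene m (array([443.7,  39.5]), np.float64(0.95), array([316., 230.]))
scene l (array([440.4, 140.3]), np.float64(1.04), array([283., 212.]))
scene xl (array([436.4, 260.4]), np.float64(1.0), array([247., 192.]))
```

>>> play_rows --increments '[[1,[0,12.5,0],0],[1,[0.5,0,30],0],[1,[0,0,30],0],[1,[0,0,30],0],[1,[0,0,30],0],[1,[0,0,30],0],[1,[0,0,30],0],[1,[0,0,30],0],[1,[0,0,20],0],[1,[0,0,12],0],[1,[0,0,7],0],[1,[0,0,0],0]]'

```text
time: 5.02
tool_pos: [438.9, 37.4, 90.7]
tcp_rot: [-179.8, -0.0, 90.0]
ft_force: [0.1, -0.0, -0.2]
finger_gap: 85.5
grip_force: 0.0
```

>>> play_rows --force 60 --increments '[[-1,[0,0,0],0],[-1,[0,0,0],0],[-1,[0,0,0],0],[-1,[0,0,0],0],[-1,[0,0,0],0],[-1,[0,0,0],0],[-1,[0,0,0],0],[-1,[0,0,0],0],[-1,[0,0,0],0],[-1,[0,0,0],0]]'

```text
time: 5.85
tool_pos: [441.0, 37.1, 93.9]
tcp_rot: [179.9, 0.0, 90.0]
ft_force: [-3.4, -0.0, 7.8]
finger_gap: 38.4
grip_force: 59.4
```

>>> play_rows --increments '[[-1,[0,0,-6],0],[-1,[0,0,-12],0],[-1,[0,0,-12],0],[-1,[0,0,-10],0],[-1,[0,0,0],0],[-1,[0,0,0],0],[-1,[0,0,0],0]]'

```text
time: 6.43
tool_pos: [439.8, 37.2, 131.8]
tcp_rot: [-180.0, 0.0, 90.0]
ft_force: [-0.1, -0.7, -2.4]
finger_gap: 38.6
grip_force: 60.6
```

```bash
python3 - <<'E'
from h import *
s=sense();print(s["tool_pos"],s["ft_force"],s["wrist_torque"],s["finger_gap"])
p=snapshot("wrist");save(p,"wr2")
q=snapshot("scene");c=q["color"][150:300,230:430]
a=cv2.resize(c,(640,480),interpolation=cv2.INTER_CUBIC)
cv2.imwrite("pics/c2.png",cv2.resize(np.hstack([p["color"],a]),(800,300))[:,:,::-1])
E
```

```text
[439.81569733  37.16655916 131.83086291] [-0.14974956 -0.65833228 -2.39077046] [-0.01966835 -0.02444834 -0.04272216] 38.55409041463472
```

View pics/c2.png

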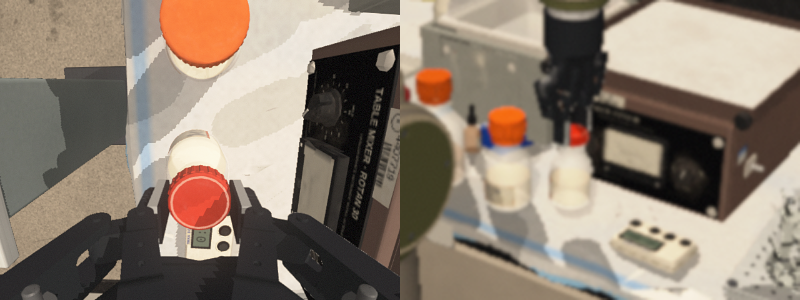

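>>> play_rows --increments '[[-1,[0,0,-24],0],[-1,[0,0,-24],0],[-1,[0,0,-24],0],[-1,[-30,0,-20],0],[-1,[-30,0,-20],0],[-1,[-30,0,-20],0],[-1,[-30,0,-20],0],[-1,[-30,0,-20],0],[-1,[-30,0,-20],0],[-1,[-25,20,-20],0],[-1,[-15,10,0],0],[-1,[0,0,0],0]]'

```text
time: 7.53
tool_pos: [471.3, -186.0, 344.3]
tcp_rot: [180.0, 0.1, 89.8]
ft_force: [0.0, 0.0, -2.9]
finger_gap: 38.4
grip_force: 61.5
```

```bash
python3 - <<'E'
from h import *
s=sense();print(s["tool_pos"],s["ft_force"],s["finger_gap"])
p=snapshot("wrist");save(p,"wr3");z=s["tool_pos"][2]
for d in (90,93):print(capfit(p,"m",s["tool_pos"][:2],z-d))
for q in names[4:8]:
    print(q,[(np.round(w(p,d["xyz"])).tolist(),round(d["p"],2)) for d in pinpoint(q,p)[:5]])
E
```

```text
[ 471.34141141 -186.03124098  344.33382814] [ 0.02970151  0.04489106 -2.89370409] 38.37813652499771
(array([ 472.9, -187.5]), np.float64(0.55), array([319., 324.]))
(array([ 472.9, -189.2]), np.float64(0.57), array([319., 324.]))
clamp_s [([602.0, -363.0, 21.0], 0.87)]
clamp_m [([602.0, -363.0, 21.0], 0.87)]
clamp_l [([602.0, -363.0, 21.0], 0.87)]
clamp_xl [([586.0, -251.0, 20.0], 0.78)]
```

View pics/wr3.png

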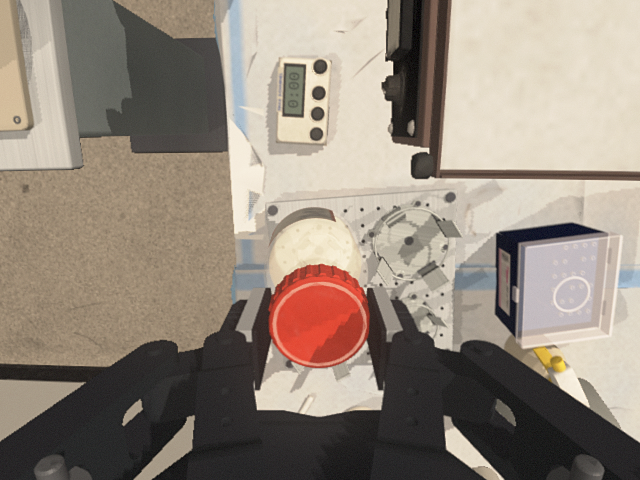

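The wrist view shows the empty xl clamp with its bolt at (408,240), and m hanging straight. I'll overshoot to y≈-450 so the wrist camera sees all the clamps.

>>> play_rows --increments '[[-1,[-33,9,0],0],[-1,[-33,9,0],0],[-1,[-33,9,0],0],[-1,[-33,9,0],0],[-1,[-33,9,0],0],[-1,[-33,9,0],0],[-1,[-33,9,0],0],[-1,[-33,9,0],0],[-1,[0,0,0],0],[-1,[0,0,0],0]]'

```text
time: 8.62
tool_pos: [541.8, -447.4, 340.9]
tcp_rot: [-179.8, -0.2, 89.9]
ft_force: [0.0, 0.1, -2.0]
finger_gap: 38.4
grip_force: 61.6
```

```bash
python3 - <<'E'
from h import *
s=sense();print(s["tool_pos"],s["ft_force"],s["finger_gap"])
p=snapshot("wrist");save(p,"wr4");np.savez("wr4.npz",**{k:v for k,v in p.items()})
for q in names[4:8:3]:
    print(q,[(np.round(w(p,d["xyz"])).tolist(),round(d["p"],2)) for d in pinpoint(q,p)[:5]])
for n,c in dict(xl=(587.6,-252.4),m=(597,-364.5),s=(473.6,-264.4),l=(480.2,-380.8)).items(): print(n,proj(p,[*c,25]).round())
E
```

```text
[ 541.84927982 -447.35140054  340.92032304] [ 0.02328124  0.09819006 -1.98612444] 38.42034371817484
clamp_s [([476.0, -260.0, 25.0], 0.95), ([484.0, -380.0, 22.0], 0.7), ([603.0, -359.0, 22.0], 0.64)]
clamp_xl [([590.0, -248.0, 24.0], 0.66)]
xl [359.  17.]
m [365. 122.]
s [256.  29.]
l [265. 136.]
```

View pics/wr4.png

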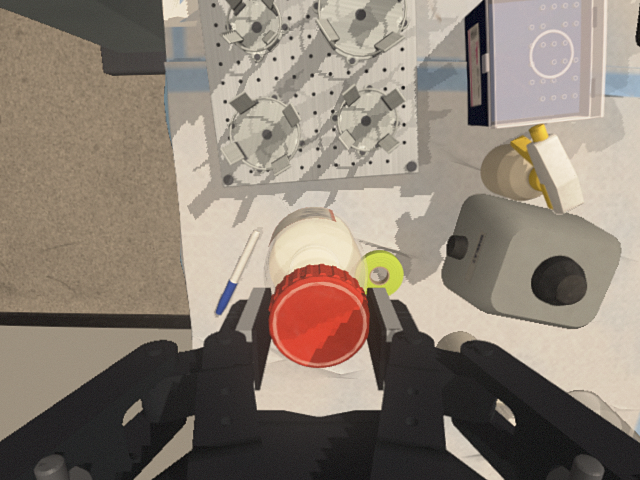

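The wrist view shows the bolts at s (256,28), xl (361,15), l (267,134) and m (366,121), all within 2 px of the projections. The leaf-ring sizes confirm which clamp is which.

```bash
python3 - <<'E'
from h import *
p=dict(np.load("wr4.npz",allow_pickle=True));g=cv2.cvtColor(p["color"],cv2.COLOR_RGB2GRAY)
for n,(u,v) in dict(s=(256,28),xl=(361,15),l=(267,134),m=(366,121)).items():
    c=g[v-7:v+8,u-7:u+8].astype(float);m=c<c.min()+40;y,x=np.nonzero(m)
    uv=(u-7+x.mean(),v-7+y.mean());print(n,np.round(uv,1),m.sum(),plane(p,uv,26).round(1))
E
```

```text
s [256.4  27. ] 91 [ 474.2 -263.    26. ]
xl [360.4  14.4] 84 [ 588.5 -250.3   26. ]
l [266.8 134.3] 76 [ 482.1 -378.6   26. ]
m [365.6 120.6] 81 [ 597.2 -363.2   26. ]
```

>>> play_rows --increments '[[-1,[28,18,0],0],[-1,[28,18,0],0],[-1,[28,19,0],0],[-1,[0,0,25],0],[-1,[0,0,25],0],[-1,[0,0,25],0],[-1,[0,0,25],0],[-1,[0,0,20],0],[-1,[0,0,20],0],[-1,[0,0,15],0],[-1,[0,0,0],0],[-1,[0,0,0],0]]'

```text
time: 9.77
tool_pos: [596.8, -361.3, 189.8]
tcp_rot: [-180.0, -0.0, 90.1]
ft_force: [1.4, -0.1, -1.2]
finger_gap: 38.5
grip_force: 61.6
```

>>> play_rows --increments '[[-1,[-2.5,0.5,6],0],[-1,[0,0,8],0],[-1,[0,0,8],0],[-1,[0,0,8],0],[-1,[0,0,6],0],[-1,[0,0,6],0],[-1,[0,0,6],0],[-1,[0,0,6],0],[-1,[0,0,4],0],[-1,[0,0,4],0],[-1,[0,0,0],0]]'

```text
time: 10.68
tool_pos: [597.1, -364.9, 125.9]
tcp_rot: [-179.9, -0.1, 90.0]
ft_force: [0.3, 0.7, -3.8]
finger_gap: 38.9
grip_force: 61.6
```

>>> play_rows --increments '[[-1,[0,0,2],0],[-1,[0,0,2],0],[-1,[0,0,2],0],[-1,[0,0,1],0],[-1,[0,0,0],0]]'

```text
time: 11.1
tool_pos: [597.6, -365.3, 120.0]
tcp_rot: [-180.0, -0.0, 90.0]
ft_force: [-0.7, 0.3, -2.0]
finger_gap: 38.7
grip_force: 61.6
```

>>> play_rows --increments '[[-1,[0,0,1],0],[-1,[0,0,1],0],[-1,[0,0,1],0],[-1,[0,0,0],0]]'

```text
time: 11.43
tool_pos: [597.9, -365.9, 119.2]
tcp_rot: [179.9, 0.1, 90.0]
ft_force: [-3.3, 1.6, 7.6]
finger_gap: 38.2
grip_force: 62.7
```

>>> play_rows --increments '[[-1,[0,0,1],0],[-1,[0,0,1],0],[-1,[0,0,1],0],[-1,[0,0,0],0]]'

```text
time: 11.77
tool_pos: [598.2, -366.7, 119.1]
tcp_rot: [179.9, 0.2, 90.0]
ft_force: [-9.2, 5.2, 20.9]
finger_gap: 38.5
grip_force: 64.3
```

>>> play_rows --increments '[[-1,[0,0,-2.5],0],[1,[0,0,0],0],[1,[0,0,0],0],[1,[0,0,0],0],[1,[0,0,0],0],[1,[0,0,0],0],[1,[0,0,-10],0],[1,[0,0,-30],0],[1,[0,0,-35],0],[1,[0,0,-40],0],[1,[0,0,-40],0],[1,[0,0,-40],0]]'

```text
time: 12.77
tool_pos: [597.3, -365.1, 314.5]
tcp_rot: [180.0, 0.0, 90.0]
ft_force: [-0.2, -1.0, 0.5]
finger_gap: 85.2
grip_force: 0.0
```

>>> play_rows --increments '[[1,[-30,-17,-20],0],[1,[-30,-17,0],0],[1,[-20,-20,0],0],[1,[0,0,0],0],[1,[0,0,0],0]]'

```text
time: 13.18
tool_pos: [542.4, -446.7, 332.4]
tcp_rot: [180.0, 0.0, 89.8]
ft_force: [1.0, 0.4, 0.3]
finger_gap: 85.6
grip_force: 0.0
```

```bash
python3 - <<'E'
from h import *
s=sense();print(s["tool_pos"],s["ft_force"],s["finger_gap"])
p=snapshot("wrist");save(p,"wr5")
print(capfit(p,"m",(597,-364),25))
q=snapshot("scene");print(capfit(q,"m",(597,-364),25))
a=cv2.resize(q["color"][200:350,380:580],(640,480),interpolation=cv2.INTER_CUBIC)
cv2.imwrite("pics/c5.png",cv2.resize(np.hstack([p["color"],a]),(800,300))[:,:,::-1])
E
```

```text
[ 542.39105462 -446.68608093  332.42887435] [0.99392758 0.43099784 0.29221566] 85.60191763817909
(array([ 596.8, -363.2]), np.float64(0.85), array([378., 116.]))
(array([ 597.6, -363. ]), np.float64(0.88), array([488., 241.]))
```

View pics/c5.png

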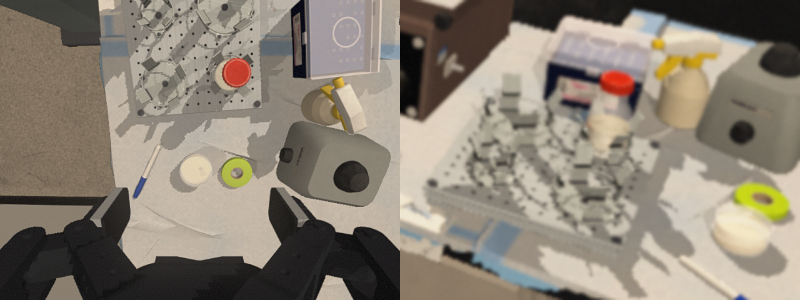

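m stands home at about (597,-363), 1 mm from the clamp centre. Next is l.

>>> play_rows --increments '[[1,[36,-18,0],0],[1,[36,-18,0],0],[1,[36,-18,0],0],[1,[36,-18,0],0],[1,[36,-18,0],0],[1,[40,-9,0],0],[1,[40,0,0],0],[1,[40,0,0],0],[1,[40,0,0],0],[1,[40,0,0],0],[1,[40,0,0],0],[1,[40,0,0],0]]'

```text
time: 14.28
tool_pos: [444.0, 17.7, 332.2]
tcp_rot: [179.9, -0.0, 90.1]
ft_force: [1.3, 1.1, 0.4]
finger_gap: 85.1
grip_force: 0.0
```

>>> play_rows --increments '[[1,[40,0,0],0],[1,[40,0,0],0],[1,[20,0,0],0],[1,[0,0,0],0],[1,[0,0,0],0]]'

```text
time: 14.7
tool_pos: [444.0, 116.8, 331.9]
tcp_rot: [-180.0, -0.0, 90.3]
ft_force: [-0.1, -0.3, -1.1]
finger_gap: 85.2
grip_force: 0.0
```

```bash
python3 - <<'E'
from h import *
s=sense();print(s["tool_pos"],s["tcp_rot"])
g=dict(s=(453,378),l=(443,140),xl=(438,260))
for n in("wrist","scene","top"):
    p=snapshot(n)
    for k in g: print(n,k,capfit(p,k,g[k]))
E
```

```text
[444.01277891 116.78504456 331.90199178] [-1.79996459e+02 -1.52834067e-03  9.02785726e+01]
wrist s (array([439.1, 277. ]), np.float64(2.87), array([312.,  33.]))
wrist l (array([444.5, 141.2]), np.float64(0.88), array([317., 184.]))
wrist xl (array([440.1, 260.4]), np.float64(0.86), array([312.,  33.]))
scene s (array([546.5, 356. ]), np.float64(2.95), array([247., 192.]))
scene l (array([440.4, 140.4]), np.float64(1.03), array([283., 212.]))
scene xl (array([438.8, 261.6]), np.float64(0.96), array([247., 192.]))
top s (array([453.5, 378.6]), np.float64(0.84), array([177., 264.]))
top l (array([443.9, 264.8]), np.float64(0.9), array([221., 263.]))
top xl (array([439. , 260.8]), np.float64(0.86), array([221., 263.]))
```

>>> play_rows --increments '[[1,[24,-0.5,0],0],[1,[0,0,30],0],[1,[0,0,30],0],[1,[0,0,30],0],[1,[0,0,30],0],[1,[0,0,30],0],[1,[0,0,30],0],[1,[0,0,20],0],[1,[0,0,12],0],[1,[0,0,6],0],[1,[0,0,0],0]]'

```text
time: 15.77
tool_pos: [443.7, 138.0, 113.0]
tcp_rot: [-179.9, 0.0, 89.9]
ft_force: [-0.5, 0.2, 0.7]
finger_gap: 85.4
grip_force: 0.0
```

>>> play_rows --force 60 --increments '[[-1,[0,0,0],0],[-1,[0,0,0],0],[-1,[0,0,0],0],[-1,[0,0,0],0],[-1,[0,0,0],0],[-1,[0,0,0],0],[-1,[0,0,0],0],[-1,[0,0,0],0]]'

```text
time: 16.43
tool_pos: [445.3, 139.1, 116.0]
tcp_rot: [179.8, -0.0, 90.0]
ft_force: [-2.3, -0.3, 7.3]
finger_gap: 49.3
grip_force: 61.4
```

>>> play_rows --increments '[[-1,[0,0,-6],0],[-1,[0,0,-12],0],[-1,[0,0,-12],0],[-1,[0,0,-10],0],[-1,[0,0,0],0],[-1,[0,0,0],0]]'

```text
time: 16.93
tool_pos: [445.0, 138.8, 155.1]
tcp_rot: [179.9, -0.0, 90.0]
ft_force: [0.2, -0.1, -3.9]
finger_gap: 49.7
grip_force: 63.1
```

>>> play_rows --increments '[[-1,[-20,0,-15],0],[-1,[-38,0,-15],0],[-1,[-38,0,-15],0],[-1,[-38,0,-15],0],[-1,[-38,0,-15],0],[-1,[-38,0,-15],0],[-1,[-38,0,-10],0],[-1,[-38,0,0],0],[-1,[-38,0,0],0],[-1,[-38,0,0],0],[-1,[-38,0,0],0],[-1,[-38,0,0],0]]'

```text
time: 17.93
tool_pos: [443.4, -301.1, 252.9]
tcp_rot: [-180.0, -0.0, 90.0]
ft_force: [1.0, 0.5, -3.4]
finger_gap: 49.1
grip_force: 63.9
```

>>> play_rows --increments '[[-1,[-38,15,0],0],[-1,[-30,15,0],0],[-1,[-14,6,0],0],[-1,[0,0,0],0],[-1,[0,0,0],0],[-1,[0,0,0],0]]'

```text
time: 18.43
tool_pos: [479.7, -380.6, 252.8]
tcp_rot: [-179.9, -0.1, 90.0]
ft_force: [-0.2, -0.9, -3.0]
finger_gap: 49.3
grip_force: 64.6
```

```bash
python3 - <<'E'
from h import *
s=sense();print(s["tool_pos"],s["ft_force"]);z=s["tool_pos"][2]
for n in("wrist","scene","top"):
    p=snapshot(n);print(n,capfit(p,"l",s["tool_pos"][:2],z-115))
E
```

```text
[ 479.72137221 -380.56575181  252.7734241 ] [-0.22556163 -0.94583857 -2.99873829]
wrist (array([ 481.2, -377. ]), np.float64(0.88), array([319., 314.]))
scene (array([ 471.6, -380.5]), np.float64(0.62), array([490., 212.]))
top (array([ 911.1, -762.6]), np.float64(1.0), array([630.,  47.]))
```

>>> play_rows --increments '[[-1,[-2,0.5,15],0],[-1,[0,0,18],0],[-1,[0,0,18],0],[-1,[0,0,10],0],[-1,[0,0,8],0],[-1,[0,0,8],0],[-1,[0,0,8],0],[-1,[0,0,6],0],[-1,[0,0,6],0],[-1,[0,0,6],0],[-1,[0,0,3],0],[-1,[0,0,0],0]]'

```text
time: 19.58
tool_pos: [480.3, -383.0, 146.6]
tcp_rot: [-179.9, -0.1, 90.0]
ft_force: [0.8, 0.5, -4.1]
finger_gap: 49.5
grip_force: 64.5
```

>>> play_rows --increments '[[-1,[0,0,2],0],[-1,[0,0,2],0],[-1,[0,0,1.5],0],[-1,[0,0,1],0],[-1,[0,0,0],0]]'

```text
time: 20.0
tool_pos: [480.7, -383.4, 141.3]
tcp_rot: [180.0, 0.0, 90.0]
ft_force: [0.3, 1.4, -3.7]
finger_gap: 49.4
grip_force: 64.8
```

>>> play_rows --increments '[[-1,[0,0,1.5],0],[-1,[0,0,1.5],0],[-1,[0,0,1.5],0],[-1,[0,0,0],0]]'

```text
time: 20.33
tool_pos: [481.0, -384.9, 141.2]
tcp_rot: [179.9, 0.2, 90.0]
ft_force: [-8.7, 5.8, 20.9]
finger_gap: 49.4
grip_force: 67.3
```

>>> play_rows --increments '[[-1,[0,0,1.5],0],[-1,[0,0,1],0],[-1,[0,0,0],0]]'

```text
time: 20.58
tool_pos: [481.2, -385.6, 141.2]
tcp_rot: [179.8, 0.3, 90.0]
ft_force: [-13.3, 7.5, 33.7]
finger_gap: 49.6
grip_force: 68.9
```

>>> play_rows --increments '[[-1,[0,0,-4.5],0],[1,[0,0,0],0],[1,[0,0,0],0],[1,[0,0,0],0],[1,[0,0,0],0],[1,[0,0,0],0],[1,[0,0,-10],0],[1,[0,0,-30],0],[1,[0,0,-35],0],[1,[0,0,-40],0],[1,[0,0,-40],0],[1,[0,0,-40],0]]'

```text
time: 21.58
tool_pos: [480.3, -383.0, 336.3]
tcp_rot: [180.0, 0.0, 90.0]
ft_force: [0.7, -1.4, -0.1]
finger_gap: 85.3
grip_force: 0.0
```

>>> play_rows --increments '[[1,[40,-7,0],0],[1,[40,-7,0],0],[1,[40,-7,0],0],[1,[40,-7,0],0],[1,[40,-7,0],0],[1,[40,-5,0],0],[1,[40,0,0],0],[1,[40,0,0],0],[1,[40,0,0],0],[1,[40,0,0],0],[1,[40,0,0],0],[1,[40,0,0],0]]'

```text
time: 22.58
tool_pos: [440.1, 98.6, 334.8]
tcp_rot: [179.9, -0.0, 90.0]
ft_force: [0.8, 0.1, 0.2]
finger_gap: 85.2
grip_force: 0.0
```

>>> play_rows --increments '[[1,[40,0,0],0],[1,[40,0,0],0],[1,[40,0,0],0],[1,[20,0,0],0],[1,[0,0,0],0],[1,[0,0,0],0]]'

```text
time: 23.08
tool_pos: [440.2, 237.6, 334.1]
tcp_rot: [-180.0, 0.0, 90.2]
ft_force: [0.5, -0.2, -0.3]
finger_gap: 85.2
grip_force: 0.0
```

```bash
python3 - <<'E'
from h import *
s=sense();print(s["tool_pos"],s["tcp_rot"])
for n in("wrist","scene","top"):
    p=snapshot(n);save(p,n+"6")
    for k,xy,b in[("s",(453,378),0),("xl",(439,260),0),("l",(481,-380),25),("m",(597,-364),25)]: print(n,k,capfit(p,k,xy,b))
E
```

```text
[440.21924336 237.60318523 334.12375387] [-1.79995116e+02  2.00624978e-02  9.01553371e+01]
wrist s (array([455.2, 379.5]), np.float64(0.81), array([333.,  54.]))
wrist xl (array([440.3, 261.8]), np.float64(0.88), array([317., 188.]))
wrist l (array([440.3, 261.4]), np.float64(0.9), array([317., 188.]))
wrist m (array([440.2, 257.4]), np.float64(1.66), array([317., 188.]))
scene s (array([557.2, 362.1]), np.float64(2.28), array([248., 190.]))
scene xl (array([448.4, 267.1]), np.float64(0.74), array([248., 190.]))
scene l (array([ 495.7, -378. ]), np.float64(1.47), array([484., 253.]))
scene m (array([ 537.6, -369.6]), np.float64(2.96), array([484., 253.]))
top s (array([449.3, 256.7]), np.float64(0.88), array([226., 263.]))
top xl (array([ 588.1, -357.2]), np.float64(0.49), array([476., 190.]))
top l (array([ 479.2, -382. ]), np.float64(0.89), array([491., 234.]))
top m (array([ 595.9, -365.6]), np.float64(0.84), array([476., 190.]))
```

>>> play_rows --increments '[[1,[24,0,0],0],[1,[0,0,30],0],[1,[0,0,30],0],[1,[0,0,30],0],[1,[0,0,30],0],[1,[0,0,30],0],[1,[0,0,20],0],[1,[0,0,13],0],[1,[0,0,10],0],[1,[0,0,0],0]]'

```text
time: 24.07
tool_pos: [440.0, 259.6, 139.2]
tcp_rot: [-179.9, 0.1, 89.9]
ft_force: [-0.6, -0.1, -0.2]
finger_gap: 85.4
grip_force: 0.0
```

>>> play_rows --force 70 --increments '[[-1,[0,0,0],0],[-1,[0,0,0],0],[-1,[0,0,0],0],[-1,[0,0,0],0],[-1,[0,0,0],0],[-1,[0,0,0],0],[-1,[0,0,0],0],[-1,[0,0,0],0]]'

```text
time: 24.73
tool_pos: [441.6, 261.4, 143.2]
tcp_rot: [179.8, -0.1, 90.0]
ft_force: [-3.2, -0.6, 7.1]
finger_gap: 48.9
grip_force: 71.7
```

>>> play_rows --increments '[[-1,[0,0,-6],0],[-1,[0,0,-12],0],[-1,[0,0,-12],0],[-1,[0,0,-10],0],[-1,[0,0,0],0],[-1,[0,0,0],0]]'

```text
time: 25.23
tool_pos: [441.4, 261.1, 182.2]
tcp_rot: [179.9, -0.1, 90.0]
ft_force: [-0.8, 0.0, -3.4]
finger_gap: 49.0
grip_force: 73.3
```

>>> play_rows --increments '[[-1,[-20,0,-15],0],[-1,[-38,0,-15],0],[-1,[-38,0,-15],0],[-1,[-38,0,-15],0],[-1,[-38,0,-15],0],[-1,[-38,0,-15],0],[-1,[-38,0,0],0],[-1,[-38,0,0],0],[-1,[-38,0,0],0],[-1,[-38,0,0],0],[-1,[-38,0,0],0],[-1,[-38,0,0],0]]'

```text
time: 26.23
tool_pos: [439.9, -179.1, 270.2]
tcp_rot: [-180.0, -0.0, 90.0]
ft_force: [1.8, -0.1, -4.3]
finger_gap: 48.7
grip_force: 74.4
```

>>> play_rows --increments '[[-1,[-38,0,0],0],[-1,[-36,0,0],0],[-1,[0,35,0],0],[-1,[0,38,0],0],[-1,[0,38,0],0],[-1,[0,36,0],0],[-1,[0,0,0],0],[-1,[0,0,0],0],[-1,[0,0,0],0]]'

```text
time: 26.98
tool_pos: [587.1, -251.1, 269.3]
tcp_rot: [-179.9, -0.1, 90.0]
ft_force: [0.4, -0.1, -3.4]
finger_gap: 49.0
grip_force: 76.3
```

```bash
python3 - <<'E'
from h import *
s=sense();print(s["tool_pos"],s["ft_force"]);z=s["tool_pos"][2]
for n in("wrist","scene","top"):
    p=snapshot(n);print(n,capfit(p,"xl",s["tool_pos"][:2],z-142))
E
```

```text
[ 587.0625157  -251.11123529  269.25491341] [ 0.35910992 -0.13673118 -3.40938417]
wrist (array([ 588.5, -249.2]), np.float64(0.88), array([319., 319.]))
scene (array([ 573.8, -259. ]), np.float64(0.72), array([453., 176.]))
top (array([ 587.8, -241.1]), np.float64(0.4), array([440., 176.]))
```

>>> play_rows --increments '[[-1,[-1,0.5,15],0],[-1,[0,0,15],0],[-1,[0,0,12],0],[-1,[0,0,10],0],[-1,[0,0,8],0],[-1,[0,0,8],0],[-1,[0,0,8],0],[-1,[0,0,6],0],[-1,[0,0,6],0],[-1,[0,0,5],0],[-1,[0,0,3],0],[-1,[0,0,0],0]]'

```text
time: 28.13
tool_pos: [587.8, -252.1, 173.7]
tcp_rot: [-179.9, -0.0, 90.0]
ft_force: [0.7, -0.1, -5.9]
finger_gap: 48.7
grip_force: 76.3
```

>>> play_rows --increments '[[-1,[0,0,2],0],[-1,[0,0,2],0],[-1,[0,0,2],0],[-1,[0,0,0],0]]'

```text
time: 28.47
tool_pos: [588.1, -252.3, 168.5]
tcp_rot: [-180.0, -0.0, 90.0]
ft_force: [0.5, 0.5, -5.0]
finger_gap: 49.0
grip_force: 76.4
```

>>> play_rows --increments '[[-1,[0,0,1.5],0],[-1,[0,0,1.5],0],[-1,[0,0,0],0]]'

```text
time: 28.72
tool_pos: [588.4, -252.9, 168.3]
tcp_rot: [179.9, 0.1, 90.0]
ft_force: [-4.7, 1.3, 10.0]
finger_gap: 49.1
grip_force: 77.9
```

>>> play_rows --increments '[[-1,[0,0,1.5],0],[-1,[0,0,1.5],0],[-1,[0,0,0],0]]'

```text
time: 28.97
tool_pos: [588.7, -253.5, 168.4]
tcp_rot: [179.8, 0.2, 90.0]
ft_force: [-12.0, 3.9, 24.7]
finger_gap: 48.7
grip_force: 79.7
```

>>> play_rows --increments '[[-1,[0,0,-4],0],[1,[0,0,0],0],[1,[0,0,0],0],[1,[0,0,0],0],[1,[0,0,0],0],[1,[0,0,0],0],[1,[0,0,-10],0],[1,[0,0,-30],0],[1,[0,0,-40],0],[1,[0,0,-40],0],[1,[0,0,-40],0],[1,[0,0,0],0]]'

```text
time: 29.97
tool_pos: [590.7, -253.7, 339.0]
tcp_rot: [179.2, 0.4, 90.0]
ft_force: [1.3, -1.0, 3.3]
finger_gap: 85.0
grip_force: 0.0
```

>>> play_rows --increments '[[1,[0,-38,0],0],[1,[0,-38,0],0],[1,[0,-38,0],0],[1,[20,-20,0],0],[1,[40,0,0],0],[1,[40,0,0],0],[1,[40,0,0],0],[1,[40,0,0],0],[1,[40,0,0],0],[1,[40,0,0],0],[1,[40,0,0],0],[1,[40,0,0],0]]'

```text
time: 30.97
tool_pos: [453.7, 89.6, 327.7]
tcp_rot: [179.9, -0.0, 90.0]
ft_force: [1.3, 0.1, -0.3]
finger_gap: 85.6
grip_force: 0.0
```

>>> play_rows --increments '[[1,[40,0,0],0],[1,[40,0,0],0],[1,[40,0,0],0],[1,[40,0,0],0],[1,[40,0,0],0],[1,[40,0,0],0],[1,[20,0,0],0],[1,[0,0,0],0],[1,[0,0,0],0]]'

```text
time: 31.72
tool_pos: [453.7, 348.6, 326.7]
tcp_rot: [-180.0, 0.0, 90.1]
ft_force: [-0.4, -0.5, 0.2]
finger_gap: 85.5
grip_force: 0.0
```

```bash
python3 - <<'E'
from h import *
s=sense();print(s["tool_pos"],s["tcp_rot"])
for n in("wrist","scene","top"):
    p=snapshot(n);save(p,n+"7")
    for k,xy,b in[("s",(454,379),0),("xl",(588,-251),25),("l",(481,-380),25),("m",(597,-364),25)]: print(n,k,capfit(p,k,xy,b))
cv2.imwrite("pics/c7.png",cv2.resize(p["color"][140:290,130:530],(800,300),interpolation=cv2.INTER_CUBIC)[:,:,::-1])
E
```

```text
[453.6862613  348.61954915 326.74121099] [-1.79984395e+02  2.79221756e-02  9.01355296e+01]
wrist s (array([455.4, 379.8]), np.float64(0.78), array([319., 172.]))
wrist xl (array([455.2, 389.5]), np.float64(0.2), array([319., 172.]))
wrist l (array([455.2, 386.6]), np.float64(0.24), array([319., 172.]))
wrist m (array([455.3, 383.6]), np.float64(0.44), array([319., 172.]))
scene s (array([1242.4, 1400.3]), np.float64(3.76), array([177.,  96.]))
scene xl (array([ 587.2, -249.9]), np.float64(1.14), array([446., 212.]))
scene l (array([ 495.6, -378. ]), np.float64(1.46), array([483., 253.]))
scene m (array([ 537.5, -369.6]), np.float64(2.95), array([483., 253.]))
top s (array([453.5, 378.6]), np.float64(0.84), array([177., 264.]))
top xl (array([ 585.9, -252.8]), np.float64(0.87), array([436., 189.]))
top l (array([ 479.2, -381.9]), np.float64(0.89), array([491., 234.]))
top m (array([ 595.9, -365.6]), np.float64(0.84), array([476., 190.]))
```

View pics/c7.png

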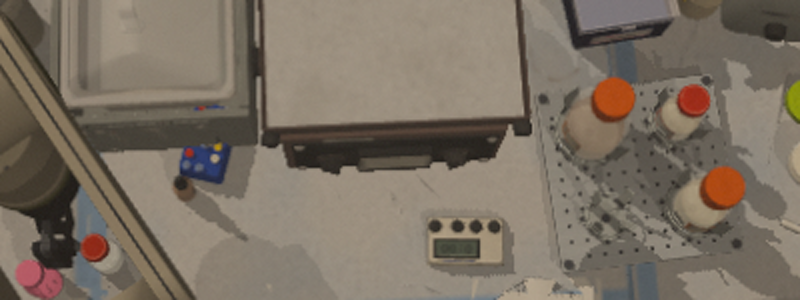

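The platform shows xl, m and l standing upright in their clamps. s is still at (95,247) in the crop, with the timer and dropper undisturbed. I'll grasp s now.

>>> play_rows --increments '[[1,[31,1,0],0],[1,[0,0,30],0],[1,[0,0,30],0],[1,[0,0,30],0],[1,[0,0,30],0],[1,[0,0,30],0],[1,[0,0,30],0],[1,[0,0,30],0],[1,[0,0,20],0],[1,[0,0,10],0],[1,[0,0,6],0],[1,[0,0,0],0]]'

```text
time: 32.87
tool_pos: [455.2, 377.8, 80.4]
tcp_rot: [-180.0, 0.0, 89.9]
ft_force: [0.3, -0.0, -0.0]
finger_gap: 85.4
grip_force: 0.0
```

>>> play_rows --force 60 --increments '[[-1,[0,0,0],0],[-1,[0,0,0],0],[-1,[0,0,0],0],[-1,[0,0,0],0],[-1,[0,0,0],0],[-1,[0,0,0],0],[-1,[0,0,0],0],[-1,[0,0,0],0],[-1,[0,0,0],0]]'

```text
time: 33.62
tool_pos: [455.7, 379.4, 82.4]
tcp_rot: [179.9, -0.1, 90.0]
ft_force: [-1.2, -0.7, 5.7]
finger_gap: 31.5
grip_force: 59.0
```

>>> play_rows --increments '[[-1,[0,0,-6],0],[-1,[0,0,-12],0],[-1,[0,0,-12],0],[-1,[0,0,-10],0],[-1,[0,0,0],0],[-1,[0,0,0],0]]'

```text
time: 34.12
tool_pos: [456.0, 379.2, 122.4]
tcp_rot: [179.9, -0.1, 90.0]
ft_force: [0.9, -0.4, -2.1]
finger_gap: 31.5
grip_force: 59.5
```

>>> play_rows --increments '[[-1,[-20,0,-25],0],[-1,[-39,0,-25],0],[-1,[-39,0,-15],0],[-1,[-39,0,-15],0],[-1,[-39,0,-15],0],[-1,[-39,0,0],0],[-1,[-39,0,0],0],[-1,[-39,0,0],0],[-1,[-39,0,0],0],[-1,[-39,0,0],0],[-1,[-39,0,0],0],[-1,[-39,0,0],0]]'

```text
time: 35.12
tool_pos: [454.4, -67.8, 212.7]
tcp_rot: [-180.0, -0.0, 90.0]
ft_force: [1.4, 0.4, -1.3]
finger_gap: 31.3
grip_force: 59.8
```

>>> play_rows --increments '[[-1,[-38,3,0],0],[-1,[-38,4,0],0],[-1,[-38,4,0],0],[-1,[-38,4,0],0],[-1,[-30,3,0],0],[-1,[-11,0,0],0],[-1,[0,0,0],0],[-1,[0,0,0],0],[-1,[0,0,0],0]]'

```text
time: 35.87
tool_pos: [472.9, -257.9, 212.7]
tcp_rot: [-180.0, -0.1, 90.0]
ft_force: [0.4, -0.3, -0.4]
finger_gap: 31.3
grip_force: 59.8
```

```bash
python3 - <<'E'
from h import *
s=sense();print(s["tool_pos"],s["ft_force"]);z=s["tool_pos"][2]
p=snapshot("wrist");print(capfit(p,"s",s["tool_pos"][:2],z-82))
E
```

```text
[ 472.9265781  -257.85302725  212.6647914 ] [ 0.35726883 -0.28728175 -0.36194864]
(array([ 474.2, -256.2]), np.float64(0.79), array([318., 311.]))
```

>>> play_rows --increments '[[-1,[-6,0.5,15],0],[-1,[0,0,15],0],[-1,[0,0,12],0],[-1,[0,0,10],0],[-1,[0,0,8],0],[-1,[0,0,8],0],[-1,[0,0,8],0],[-1,[0,0,6],0],[-1,[0,0,6],0],[-1,[0,0,6],0],[-1,[0,0,4],0],[-1,[0,0,0],0]]'

```text
time: 36.92
tool_pos: [473.1, -264.7, 113.9]
tcp_rot: [-179.9, -0.1, 90.0]
ft_force: [0.6, 0.2, -2.3]
finger_gap: 31.2
grip_force: 59.7
```

>>> play_rows --increments '[[-1,[0,0,2],0],[-1,[0,0,2],0],[-1,[0,0,2],0],[-1,[0,0,0],0]]'

```text
time: 37.25
tool_pos: [473.6, -265.0, 108.9]
tcp_rot: [180.0, -0.0, 90.0]
ft_force: [0.9, 0.3, -2.6]
finger_gap: 31.2
grip_force: 59.7
```

>>> play_rows --increments '[[-1,[0,0,1.5],0],[-1,[0,0,1.5],0],[-1,[0,0,0],0]]'

```text
time: 37.5
tool_pos: [474.0, -265.6, 107.5]
tcp_rot: [180.0, 0.1, 90.0]
ft_force: [-3.2, 2.6, 7.7]
finger_gap: 31.3
grip_force: 60.7
```

>>> play_rows --increments '[[-1,[0,0,1.5],0],[-1,[0,0,1.5],0],[-1,[0,0,0],0]]'

```text
time: 37.75
tool_pos: [474.7, -266.6, 107.4]
tcp_rot: [179.9, 0.2, 90.0]
ft_force: [-10.0, 3.5, 27.4]
finger_gap: 31.4
grip_force: 63.0
```

>>> play_rows --increments '[[-1,[0,0,-4],0],[0.2,[0,0,0],0],[0.2,[0,0,0],0],[0.2,[0,0,0],0],[0.2,[0,0,0],0],[0.2,[0,0,0],0],[0.2,[0,0,-10],0],[0.2,[0,0,-30],0],[0.2,[0,0,-40],0],[0.2,[0,0,-40],0],[0.2,[0,0,-40],0],[0.2,[0,0,-30],0]]'

```text
time: 38.75
tool_pos: [474.0, -265.3, 302.0]
tcp_rot: [179.8, 0.1, 90.0]
ft_force: [1.0, -0.5, 0.4]
finger_gap: 51.3
grip_force: 0.0
```

>>> play_rows --increments '[[1,[-35,10,-10],0],[1,[-35,10,-10],0],[1,[-35,10,-10],0],[1,[-35,10,-10],0],[1,[-35,10,-10],0],[1,[-35,10,0],0],[1,[0,0,0],0],[1,[0,0,0],0],[1,[0,0,0],0]]'

```text
time: 39.5
tool_pos: [533.5, -474.9, 346.7]
tcp_rot: [-180.0, -0.1, 90.0]
ft_force: [0.5, 0.4, 0.8]
finger_gap: 85.4
grip_force: 0.0
```

```bash
python3 - <<'E'
from h import *
s=sense();print(s["tool_pos"],s["ft_force"])
C=[("s",(474,-263.7)),("xl",(588,-251.4)),("l",(481.2,-379.7)),("m",(597,-364))]
for n in("wrist","top","scene"):
    p=snapshot(n);save(p,n+"8")
    for k,xy in C: print(n,k,capfit(p,k,xy,25))
q=cv2.imread("pics/wrist8.png");a=cv2.imread("pics/scene8.png")[190:340,380:580]
cv2.imwrite("pics/c8.png",cv2.resize(np.hstack([q,cv2.resize(a,(640,480),interpolation=cv2.INTER_CUBIC)]),(800,300)))
E
```

```text
[ 533.5022308  -474.92733403  346.74203244] [0.45317095 0.38482166 0.77611049]
wrist s (array([ 473.8, -376.7]), np.float64(2.5), array([253., 101.]))
wrist xl (array([ 485.2, -382.4]), np.float64(0.74), array([253., 101.]))
wrist l (array([ 480.6, -380.2]), np.float64(0.88), array([253., 101.]))
wrist m (array([ 596.7, -363.5]), np.float64(0.85), array([387.,  85.]))
top s (array([ 472.5, -262.2]), np.float64(0.86), array([439., 242.]))
top xl (array([ 585.9, -252.8]), np.float64(0.88), array([436., 189.]))
top l (array([ 485. , -377.2]), np.float64(0.58), array([489., 231.]))
top m (array([ 596. , -365.5]), np.float64(0.83), array([476., 190.]))
scene s (array([ 476.5, -257.6]), np.float64(0.87), array([429., 255.]))
scene xl (array([ 587.2, -249.9]), np.float64(1.14), array([446., 212.]))
scene l (array([ 495.4, -378. ]), np.float64(1.47), array([483., 253.]))
scene m (array([ 537.2, -369.6]), np.float64(2.96), array([483., 253.]))
```

View pics/c8.png

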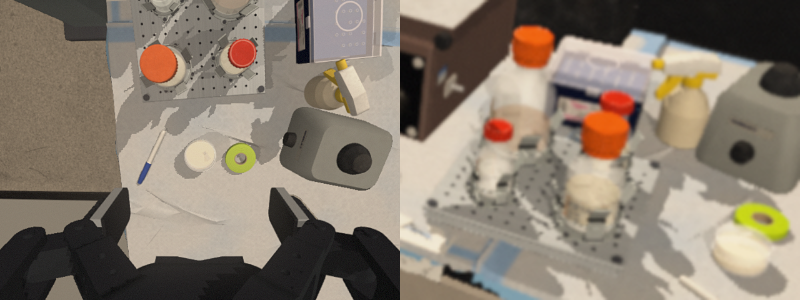

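All four stand in their clamps in the picture, but s's cap fit in the scene view is about 6 mm off. I'll check s for tilt or height from closer.

>>> play_rows --increments '[[1,[36,-15,0],0],[1,[36,-15,0],0],[1,[36,-15,0],0],[1,[36,-15,0],0],[1,[0,0,0],0],[1,[0,0,0],0],[1,[0,0,0],0]]'

```text
time: 40.23
tool_pos: [473.8, -330.4, 348.9]
tcp_rot: [179.9, 0.1, 90.1]
ft_force: [0.7, -1.0, 0.2]
finger_gap: 85.4
grip_force: 0.0
```

```bash
python3 - <<'E'
from h import *
s=sense();print(s["tool_pos"])
p=snapshot("wrist");save(p,"wrist9")
for k,xy in [("s",(474,-263.7)),("xl",(588,-251.4))]: print(k,capfit(p,k,xy,25),proj(p,[*xy,25]).round(),proj(p,[*xy,25+CAP[k][1]]).round())
q=snapshot("scene");print(capfit(q,"s",(474,-263.7),25))
for k,xy in [("s",(474,-263.7))]:
    for z in(25,25+79,25+94): print(z,proj(q,[*xy,z]).round(1))
a=q["color"][215:305,390:510]
cv2.imwrite("pics/c9.png",cv2.resize(np.hstack([p["color"],cv2.resize(a,(640,480),interpolation=cv2.INTER_CUBIC)]),(800,300))[:,:,::-1])
cv2.imwrite("pics/s9.png",cv2.resize(q["color"][225:305,395:500],(788,600),interpolation=cv2.INTER_CUBIC)[:,:,::-1])
E
```

```text
[ 473.75302866 -330.44407549  348.93443361]
s (array([ 473.6, -260.3]), np.float64(0.79), array([316., 131.])) [317. 134.] [316. 135.]
xl (array([ 586.5, -251.3]), np.float64(0.89), array([458., 120.])) [413. 124.] [465. 121.]
(array([ 476.4, -257.7]), np.float64(0.86), array([429., 255.]))
25 [426.2 286.2]
104 [430.3 258.6]
119 [431.1 253.2]
```

View pics/s9.png

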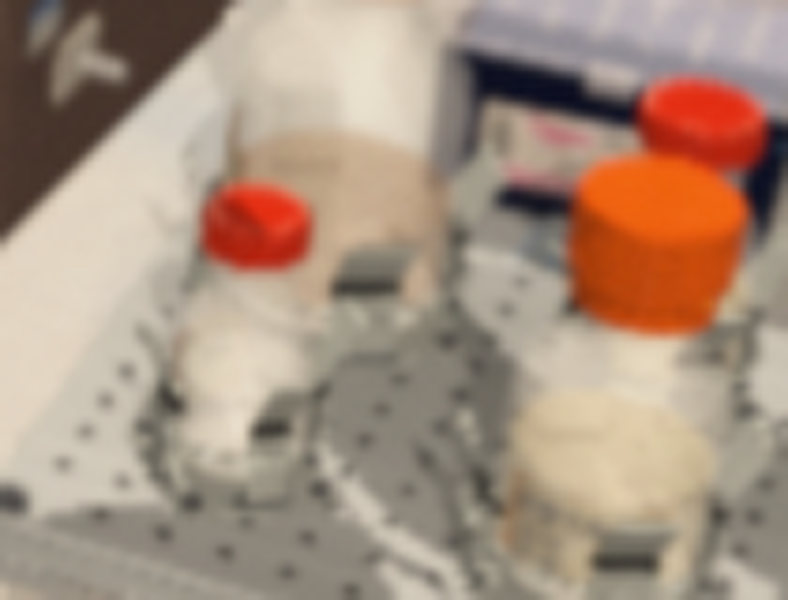

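View pics/wrist9.png

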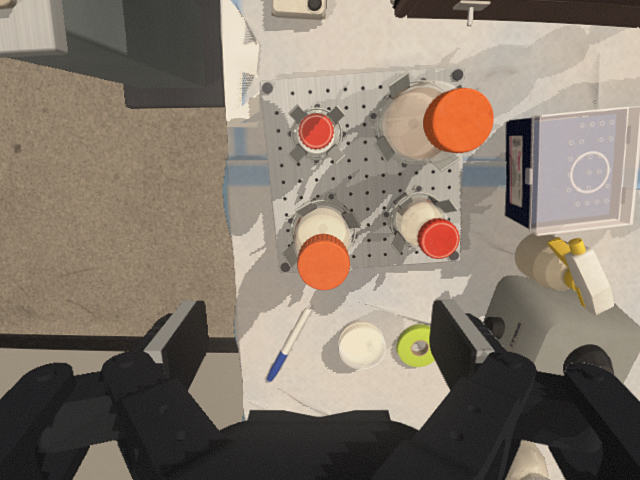

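s's cap at (316,131) sits about 3 mm in +y of its bolt at (317,134). That is within tolerance, but I'll press on the cap with closed fingers to seat it and check its height, which should be contact at z≈119.

>>> play_rows --increments '[[-1,[34,0,0],0],[-1,[34,0,0],0],[-1,[0,0,30],0],[-1,[0,0,30],0],[-1,[0,0,30],0],[-1,[0,0,30],0],[-1,[0,0,30],0],[-1,[0,0,30],0],[-1,[0,0,20],0],[-1,[0,0,10],0],[-1,[0,0,0],0],[-1,[0,0,0],0]]'

```text
time: 41.33
tool_pos: [474.0, -263.7, 137.6]
tcp_rot: [-180.0, -0.0, 90.0]
ft_force: [0.5, 0.0, 0.4]
finger_gap: -0.2
grip_force: 0.0
```

>>> play_rows --increments '[[-1,[0,0,6],0],[-1,[0,0,5],0],[-1,[0,0,3],0],[-1,[0,0,2],0],[-1,[0,0,0],0]]'

```text
time: 41.75
tool_pos: [473.5, -263.0, 120.9]
tcp_rot: [-180.0, -0.0, 90.0]
ft_force: [-0.4, -1.0, -0.2]
finger_gap: 0.1
grip_force: 0.0
```

>>> play_rows --increments '[[-1,[0,0,1],0],[-1,[0,0,1],0],[-1,[0,0,1],0],[-1,[0,0,0],0]]'

```text
time: 42.08
tool_pos: [474.8, -264.3, 120.0]
tcp_rot: [179.8, 0.2, 90.0]
ft_force: [-0.3, -1.6, 5.7]
finger_gap: -0.1
grip_force: 3.2
```

>>> play_rows --increments '[[-1,[0,0,1],0],[-1,[0,0,1],0],[-1,[0,0,0],0]]'

```text
time: 42.33
tool_pos: [475.7, -265.4, 119.6]
tcp_rot: [179.7, 0.3, 90.0]
ft_force: [-0.5, -3.4, 12.8]
finger_gap: -0.2
grip_force: 6.7
```

Contact came at z≈119.6, which is home. I'll back off, do a final check and hand in.

>>> play_rows --increments '[[-1,[0,0,1.5],0],[-1,[0,0,-5],0],[-1,[0,0,-15],0],[-1,[0,0,-40],0],[-1,[0,0,-40],0],[-1,[0,0,-40],0],[-1,[0,0,-40],0],[-1,[0,0,-40],0],[-1,[-35,0,0],0],[-1,[-35,0,0],0],[-1,[0,0,0],0],[-1,[0,0,0],0]]'

```text
time: 43.33
tool_pos: [473.1, -334.3, 334.1]
tcp_rot: [-180.0, -0.0, 89.9]
ft_force: [-0.2, 0.5, -0.6]
finger_gap: 0.3
grip_force: 0.0
```

```bash
python3 - <<'E'
from h import *
s=sense();print(s["tool_pos"],s["ft_force"])
C=[("s",(474,-263.7)),("xl",(588,-251.4)),("l",(481.2,-379.7)),("m",(597,-364))]
for n in("wrist","scene"):
    p=snapshot(n)
    for k,xy in C: print(n,k,capfit(p,k,xy,25))
E
```

```text
[ 473.13952925 -334.34027351  334.08548728] [-0.22492827  0.50591081 -0.56746847]
wrist s (array([ 475.6, -262.3]), np.float64(0.77), array([319., 130.]))
wrist xl (array([ 586.4, -250.8]), np.float64(0.88), array([467., 114.]))
wrist l (array([ 480.5, -378. ]), np.float64(0.83), array([325., 262.]))
wrist m (array([ 596.7, -363. ]), np.float64(0.79), array([445., 238.]))
scene s (array([ 477.5, -260.5]), np.float64(0.87), array([430., 255.]))
scene xl (array([ 587.1, -249.9]), np.float64(1.15), array([446., 212.]))
scene l (array([ 495.6, -378. ]), np.float64(1.47), array([483., 253.]))
scene m (array([ 537.4, -369.6]), np.float64(2.96), array([483., 253.]))
```

All four caps sit within about 2 mm of their clamp axes in the wrist view.

```bash
python3 -c "
from bench import *
print(hand_in())"
```

```text
the job is handed in; nothing more can be done
None
```

All four bottles stand released in their own clamps and were pressed until the force showed they were home. In the last wrist view each cap was within about 2 mm of its clamp's centre. I handed the job in after about 43 s of the 128 s, but the hand-in returned no verdict.

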